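Tip the blower wheel out of a tilting parts organiser

ROBOT

A 6-joint arm with a two-finger parallel gripper is mounted at the origin on the work surface. World frame = base frame: x ahead of the robot, y to its left, z up, the work surface at z = 0. Lengths are in mm, angles in rad, forces in N, time in s.
With the tool pointing down it reaches from about 400 to 925 mm from the base axis. Payload 12.5 kg.
Tool frame: the origin (TCP) lies at the very end of the fingers, on their centre line; the grasp point (between the pads) lies 19 mm behind it; x points along the fingers, y is the direction in which the jaws open and shut, and the axes are right-handed (so a half turn about x gives the same grasp; the last joint's range is limited). The gripper opens to 95 mm and grips with 3 to 60 N. Pads are 20 mm wide; open, the fingers measure 119 mm over their backs; the gripper's body (75 mm by 180 mm) begins 59 mm behind the grasp point.
Start: joints at [-1.221, 0.491, 1.559, -0, 1.092, -0.106], TCP at [275.137, -561.201, 214.661] pointing down, gripper open.
Joint ranges: [-3.1, 3.1], [-0.84, 2.19], [0.05, 2.79], [-1.13, 4.28], [0.06, 2.93], [-2.69, 2.69]. Speed limits (rad/s): [2.22, 2.22, 2.79, 3.14, 3.14, 3.14].

INTERFACE

Orientations are given as [roll, pitch, yaw] about the fixed x, y, z axes, in that order (R = Rz(yaw) Ry(pitch) Rx(roll)).
In Python, from cell import * gives the robot as it stands.
- The arm moves only by the tool step_arm, never from a script. Its argument "steps" is a list of rows, each a list of 4 numbers: the shift along the tool's x, y, z in units of 50 mm (1.0 is 50 mm), then the turn about the tool's x in units of 8 degrees (1.0 is 8 degrees). A call has 1 to 20 rows; each row shifts and turns the commanded pose from where the row before left it, along the tool's axes as they then stand; what a row does not reach is not made up. A row lasts 1/8 s, in which the tool goes at most 62.5 mm and 10.7 degrees, less where a joint would pass 70% of its speed; a pose out of reach is approached as far as the arm can. A call is refused whole if a number of a shift passes 1 or a number of a turn 1, either way. A call with a gripper value outside its range is refused whole. "jaw" is the closure, from 0 (fully open) to 1 (shut), set as the call begins (left out, the last holds). The fingers move at their own pace and stop on an object; the grip force is fixed at half the most. Time passes only in rows, so rows that do not move let the fingers close. It gives the time, the measured TCP pose, the force and the opening at its end, in the units of the state.
- state(): the state, without advancing time (a new reading comes with each control period).
- read_camera(name): name is "scene" or "top" or "wrist"; returns the picture (400x640x3 uint8, red, green, blue); there is no depth.
- camera_info(name): a dict with "mtx" (3x3 intrinsics, pixels), "eye" and "attitude" of the camera in the world; the wrist camera has in their place "hand_eye" (4x4, takes a point from camera to tool coordinates, whose origin is the TCP and whose axes are the tool frame's). Camera axes: x right, y down, z forward; pixel columns grow to the right and rows downward; lengths in mm; the calibration is good to about 2 mm. A picture is of the moment at which its call begins: read the wrist's pose just before it. camera_info takes no time and is no camera call.
- job_done(): hands the job in, once; it reports no verdict.
The state is a dict: "t": time; "joints": joint angles; "qvel": joint speeds; "tau": joint torques, N m; "eef_pos": TCP position; "tcp_rot": TCP orientation; "ft_force": force on the tool from outside, world axes, zero at the start; "moment": the same for the moment, N m; "opening": opening from 0.0 (shut) to 1.0 (fully open).
Only numpy, scipy, OpenCV 4.12 (cv2) and the standard library are available. Lean on these libraries where they do the work, as an engineer would, in place of code of your own. Each camera call takes 0.05 s, during which the arm holds its last target.

TASK

The tilting organiser on the repair bench holds one salvaged part in each of its four compartments. Bring the catch pan in under the open corner of the compartment with the round blower wheel, then tip the organiser towards that corner so that the wheel slides out into the pan and the other three parts stay in. Do not touch any of the four parts with the gripper or arm, let the organiser swing back level, leave the pan standing flat on the bench with the wheel in it, and leave the screwdriver, tape roll and bare drive where they are.

Things in the scene. Friction and masses are not known exactly. Their poses are not given: they have to be found in the camera images.
- organiser: Fixed steel foot (disc 96 mm across, 12 mm high) and 28 mm column that carry the tilting tray. Origin: centre of the foot on the bench, below the tray's pivot. Its x and y axes point to the tray's open corners; the wheel's compartment is the +y or the -y one. Yaw within 0.25 rad of the world's.
- tray: Grey plastic tray, 200 mm square with its four corners cut off. Origin: its pivot, 100 mm above the bench; tray floor 8 mm above that. Two crossed dividers (35 mm high, like the outer walls) make four compartments, towards its +x, -x, +y and -y. Sprung, damped gimbal: tips any way, swings back level by itself in about 1.5 s, stops at 0.69 rad (40 degrees) towards a corner.
- handle_top (a point): Top centre of the tray's upright handle, 125 mm above the pivot: a cross of two fins, 6 mm thick, 76 mm wide, in line with the dividers (45 degrees to tray x and y). It forms four upright 90-degree pockets, one facing each compartment; a push inside one pocket tips the tray towards the opposite compartment. Full tilt takes about 11 N pushed 85 mm from the pivot.
- spout_pos (a point): Middle of the floor edge at the +y compartment's open end, 105 mm from the pivot: the corner is cut off straight, 73 mm wide, no sill. At full tilt this edge is 81 mm out from the pivot axis and 37 mm above the bench. Parts begin to slide at about 13 to 21 degrees.
- spout_neg (a point): The same point at the -y compartment's open end. (The +x and -x compartments have the same open ends.)
- fan: The round black blower wheel, 62 mm across, 16 mm high, with blades and a hub, 55 g, lying flat in a compartment. Origin: centre of its underside.
- heatsink: Finned aluminium heat sink, 60 x 46 x 20 mm, in the compartment opposite the wheel's. Origin: centre of its underside.
- coldplate: Copper cold plate with a small raised square, 60 x 46 x 11 mm, in the +x or -x compartment. Origin: centre of its underside.
- module: White plastic card-reader module, 60 x 44 x 14 mm, in the +x or -x compartment. Origin: centre of its underside.
- pan: Loose aluminium catch pan, 130 (x) x 132 (y) mm, about 0.2 kg. Origin: centre of its underside. Floor 4 mm thick, walls 4 to 5 mm: front lip (-x) 12 mm high, sides 28 mm, back (+x) 45 mm. A black upright fin handle, 12 mm thick in y, 45 mm high, stands out behind the back wall from x = 65 to 105 mm. Starts to the robot's left, beside the organiser.
- pan_lip (a point): Middle of the pan's front lip, top edge, 65 mm along -x. To catch what slides out it stands 50 to 75 mm from the pivot axis, under the spout, with the pan's x axis pointing straight outward; the pan passes freely under the tray, level or tipped, but must come in from the side as the tray overhangs.
- pan_grip (a point): Point in the middle of the pan's fin handle, 87 mm along the pan's +x from its origin and 28 mm above its underside; grasp across the pan's y (12 mm thick).
- screwdriver: Bystander: screwdriver with black handle lying on the bench beyond the organiser, 190 mm long.
- tape_roll: Bystander: roll of grey tape lying flat, 90 mm across, 45 mm high; origin at the centre of its underside.
- bare_drive: Bystander: bare flat disk drive, 100 x 70 x 9 mm; origin at the centre of its underside.
Mind the look-alikes: they are no part of the job. Leave any blue look-alike of the fan alone.

How it is judged (in metres and radians):
On the way:
1. the organiser is tipped over by at least 11 degrees (angle between tray's own z axis and vertical above 0.2 rad), for 0.1 s.
At the end, for the whole second after the job is handed in: The blower wheel rests in the catch pan (origin within 62 mm of the pan's centre in pan x and y, under 40 mm up); the pan is flat on the bench (0.1 rad); the other three parts are at rest in the organiser; the organiser is level (0.12 rad) (x of fan in the frame of pan between -0.062 and 0.062 m and y of fan in the frame of pan between -0.062 and 0.062 m and z of fan in the frame of pan between -0.005 and 0.04 m and x of heatsink in the frame of tray between -0.1 and 0.1 m and y of heatsink in the frame of tray between -0.1 and 0.1 m and z of heatsink in the frame of tray between 0 and 0.035 m and x of coldplate in the frame of tray between -0.1 and 0.1 m and y of coldplate in the frame of tray between -0.1 and 0.1 m and z of coldplate in the frame of tray between 0 and 0.035 m and x of module in the frame of tray between -0.1 and 0.1 m and y of module in the frame of tray between -0.1 and 0.1 m and z of module in the frame of tray between 0 and 0.035 m and angle between tray's own z axis and vertical below 0.12 rad and angle between pan's own z axis and vertical below 0.1 rad and height (world z) of pan below 0.01 m and linear speed of each of fan, pan, heatsink, coldplate, module below 0.03 m/s); the robot touches nothing.
It fails at once if the robot touches one of the four parts with more than 0.5 N (contact force between any of the fingers, the arm and fan above 0.5 N or contact force between any of the fingers, the arm and heatsink above 0.5 N or contact force between any of the fingers, the arm and coldplate above 0.5 N or contact force between any of the fingers, the arm and module above 0.5 N).
It fails at once if the screwdriver, tape roll or bare drive is moved by more than 25 mm (distance of any of screwdriver, tape_roll, bare_drive from where it was at the start of the episode above 0.025 m).
It also fails if it takes over 67 s, if anything falls off the work surface, if the arm or the gripper's body presses on something with over 40 N, if the wrist force passes 120 N, or if a joint passes its speed limit or range.

## Working session

There is one attempt and no reset: what is moved stays moved. The work goes in short steps, Python scripts to look and compute and a tool call to move; the robot and the scene stay as the last step left them, time stands still between calls to the robot, and variables do not carry over. Pictures are saved under pics/ and viewed, and the job is handed in when it is done.

Besides the shell and the picture viewer there is one more tool, called after ">>>" as name(argument=value, ...), one argument or row to a line, values as JSON. step_arm: Moves the arm, as the interface text tells. Its arguments: {"type":"object","properties":{"steps":{"type":"array","items":{"type":"array","items":{"type":"number"}}},"jaw":{"type":"number"}},"required":["steps"]}

```bash
mkdir -p pics; ls; python3 - <<'E'
from cell import *
import cv2
s=state();print(s)
for n in("scene","top","wrist"):
    print(n,camera_info(n)); cv2.imwrite(f"pics/{n}0.png",read_camera(n)[:,:,::-1])
E
```

```text
pics
{'t': 0.0, 'joints': array([-1.22056305e+00,  4.91551463e-01,  1.55944695e+00, -2.53397370e-05,
        1.09167191e+00, -1.05595385e-01]), 'qvel': array([-0.00063257,  0.00038712,  0.00094345,  0.0003484 , -0.00191421,
        0.00188021]), 'tau': array([ 2.48950535e-03, -6.12642288e+01, -2.58184201e+01,  6.93940488e-02,
        4.81785228e-02, -7.82958637e-05]), 'eef_pos': array([ 275.06512003, -560.95387181,  214.06763145]), 'tcp_rot': array([-1.65554056,  1.56971843,  1.94189245]), 'ft_force': array([0.97793828, 1.08917628, 0.28952225]), 'moment': array([ 0.00924216,  0.01926374, -0.03827654]), 'opening': 1.0005355185610791}
scene {'mtx': array([[437.06870653,   0.        , 328.0142401 ],
       [  0.        , 437.06870653, 201.4542503 ],
       [  0.        ,   0.        ,   1.        ]]), 'eye': array([1207.06040948, -327.52885212, 1107.96473477]), 'attitude': array([-2.48055281, -0.00808979,  1.09797686])}
top {'mtx': array([[365.7602421 ,   0.        , 317.96761506],
       [  0.        , 365.7602421 , 192.98691981],
       [  0.        ,   0.        ,   1.        ]]), 'eye': array([428.80502714,  15.12294979, 916.87059899]), 'attitude': array([-2.95184637, -0.0188395 , -1.54757416])}
wrist {'mtx': array([[348.484441  ,   0.        , 320.66416693],
       [  0.        , 348.484441  , 200.95390748],
       [  0.        ,   0.        ,   1.        ]]), 'hand_eye': array([[-1.26765934e-03, -2.36587507e-01,  9.71609358e-01,
        -1.69669898e+02],
       [ 9.99998954e-01, -9.76200798e-04,  1.06699373e-03,
         4.41148131e-01],
       [ 6.96048444e-04,  9.71609695e-01,  2.36588497e-01,
        -6.51284397e+01],
       [ 0.00000000e+00,  0.00000000e+00,  0.00000000e+00,
         1.00000000e+00]])}
```

View pics/scene0.png

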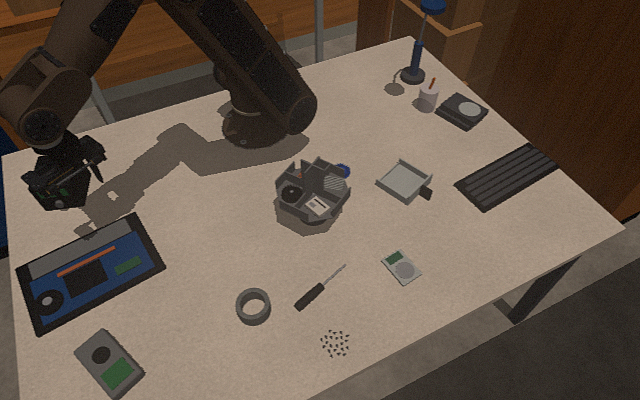

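View pics/top0.png

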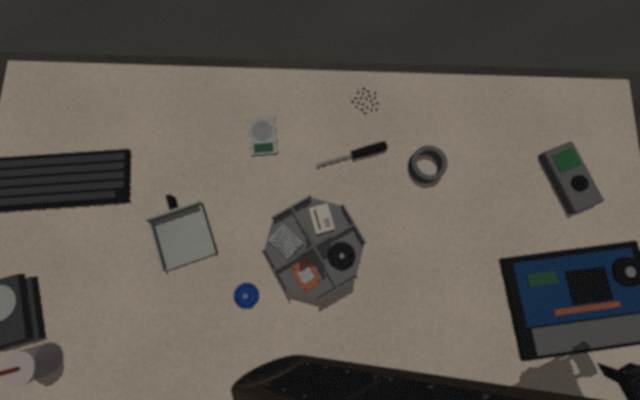

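```bash
cat > h.py <<'E'
from cell import *
import numpy as np, cv2
from scipy.spatial.transform import Rotation as R
def RT(n):
    c=camera_info(n); return c['mtx'],np.array(c['eye']),R.from_euler('xyz',c['attitude']).as_matrix()
def ray(n,uv,z):
    K,e,A=RT(n); d=A@np.linalg.inv(K)@np.array([uv[0],uv[1],1.]); return e+d*(z-e[2])/d[2]
def proj(n,p):
    K,e,A=RT(n); q=K@(A.T@(np.array(p,float)-e)); return q[:2]/q[2]
E
python3 - <<'E'
from h import *
print(proj('top',[275,-561,0]),proj('top',[600,0,0]),proj('scene',[600,0,0]))
a=cv2.imread('pics/top0.png');cv2.imwrite('pics/top0c.png',cv2.resize(a[60:330,150:500],None,fx=2.2,fy=2.2,interpolation=3))
E
```

```text
[548.83362983 334.02797521] [318.68056572 195.03983246] [330.09419016 247.22246084]
```

View pics/top0c.png

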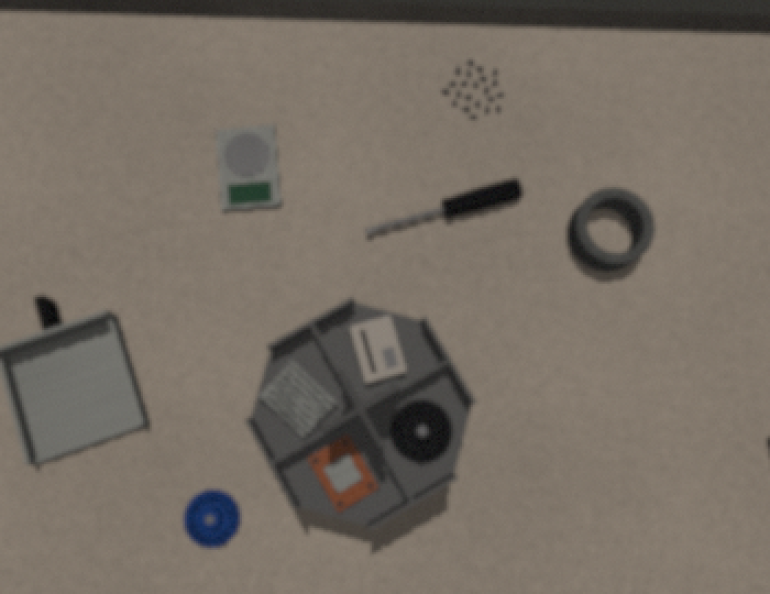

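```bash
python3 - <<'E'
from h import *
a=cv2.imread('pics/scene0.png');cv2.imwrite('pics/scene0c.png',cv2.resize(a[140:250,260:460],None,fx=4,fy=4,interpolation=3))
E
```

```text
(no output)
```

View pics/scene0c.png

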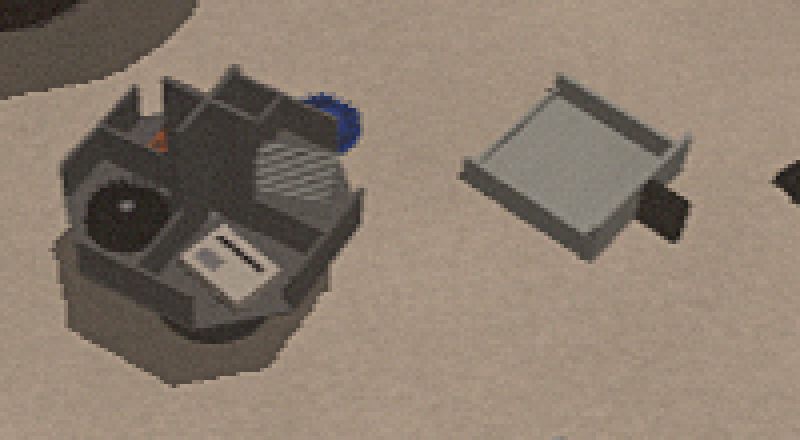

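The wheel is the black disc at top (341,256), in the tray's right-hand (−y) compartment. The blue disc at (246,295), lying on the bench, is the look-alike. Next I'll measure the organiser and pan.

```bash
python3 - <<'E'
from h import *
a=cv2.imread('pics/top0.png')
c=cv2.resize(a[185:320,245:385],None,fx=5.5,fy=5.5,interpolation=2)[:,:770]
c=np.clip(c.astype(float)*1.8,0,255).astype(np.uint8)
cv2.imwrite('pics/t1.png',c[:600] if c.shape[0]>600 else c); print(c.shape)
c=cv2.resize(a[180:285,135:230],None,fx=5.5,fy=5.5,interpolation=2)
cv2.imwrite('pics/t2.png',np.clip(c.astype(float)*1.5,0,255).astype(np.uint8)[:598])
E
```

```text
(742, 770, 3)
```

View pics/t1.png

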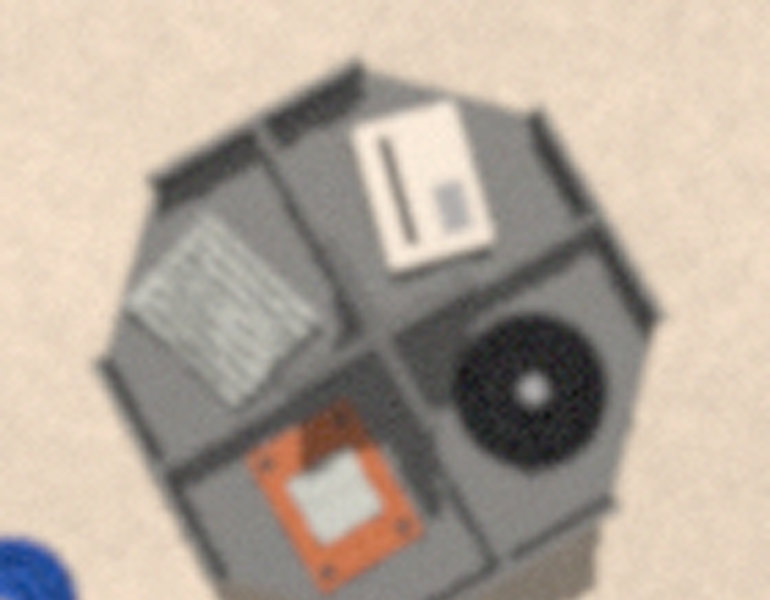

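View pics/t2.png

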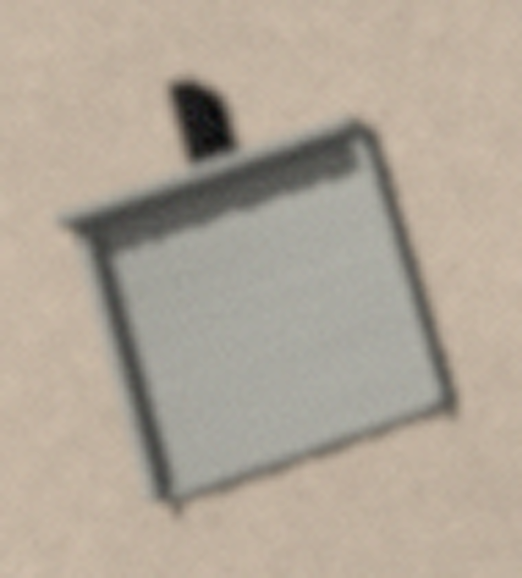

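```bash
python3 - <<'E'
from h import *
for z in (135,143):
  P={k:ray('top',(u/5.5+245-.5+.09,v/5.5+185-.4),z)[:2] for k,(u,v) in dict(NWa=(155,180),NWb=(360,62),NEa=(540,110),NEb=(658,320),SEa=(612,500),SWa=(100,360)).items()}
  for k in P:print(z,k,P[k].round(1))
  print(np.linalg.norm(P['NWa']-P['NWb']),np.linalg.norm(P['NEa']-P['NEb']))
  # octagon: opposite vertices about centre: NWa opp SEa ; NEb opp SWa
  print('c',(P['NWa']+P['SEa'])/2,(P['NEb']+P['SWa'])/2)
  d=P['NWb']-P['NWa'];print('edge ang',np.degrees(np.arctan2(d[1],d[0])));d=P['NEb']-P['NEa'];print(np.degrees(np.arctan2(d[1],d[0])))
f=lambda u,v,z:ray('top',(u/5.5+135-.4,v/5.5+180-.4),z)[:2]
a,b=f(178,508,0),f(452,412,0); c,d=f(62,220,45),f(362,122,45)
print('pan',a,b,c,d)
print(np.linalg.norm(a-b),np.linalg.norm(c-d),np.degrees(np.arctan2(*(a-b)[::-1])),np.degrees(np.arctan2(*(c-d)[::-1])))
print('mid front',(a+b)/2,'mid back',(c+d)/2,'c',(a+b+c+d)/4, (c+d-a-b)/2)
print('fin top tip',f(185,85,45), f(230,150,45))
for n,uv in dict(scr=(369,151),scrtip=(319,165),tape=(428,163),blue=(246,295),keyb=(130,150)).items(): print(n,ray('top',uv,5)[:2])
E
```

```text
135 NWa [523.6  99.6]
135 NWb [572.5  20.9]
135 NEa [555.1 -50.4]
135 NEb [474.1 -97. ]
135 SEa [405.8 -79.4]
135 SWa [453.7 117.4]
92.5777794126675 93.40693554362346
c [464.67255067  10.07487146] [463.92629952  10.19059518]
edge ang -58.11828581739007
-150.1197454648901
143 NWa [522.6  98.7]
143 NWb [571.   20.9]
143 NEa [553.8 -49.8]
143 NEb [473.7 -95.8]
143 SEa [406.  -78.4]
143 SWa [453.5 116.3]
91.63053541057691 92.4512077220157
c [464.30555875  10.12652275] [463.56694315  10.2410624 ]
edge ang -58.11828581739007
-150.1197454648901
pan [399.82223848 364.70530801] [444.49972899 247.28386146] [521.36410407 409.42721689] [567.53736759 284.37152633]
125.63388980995339 133.3075241943227 110.83123605506626 110.26523568803576
mid front [422.16098374 305.99458473] mid back [544.45073583 346.89937161] c [483.30585978 326.44697817] [122.28975209  40.90478688]
fin top tip [581.88426865 362.69178889] [553.70949761 340.40168306]
scr [ 719.16418015 -128.23933287]
scrtip [677.81383639   1.0589047 ]
tape [ 691.1976397 -281.6229001]
blue [350.29596429 169.01380636]
keyb [703.8864264  487.95557684]
```

```bash
cat >> h.py <<'E'
def tool():
    s=state(); A=R.from_euler('xyz',s['tcp_rot']).as_matrix(); return s,np.array(s['eef_pos']),A
def yaw_y(A): return np.degrees(np.arctan2(A[1,1],A[0,1]))
def plan(way,maxmm=30,maxdeg=6,p=None,y=None):
    """way: list of (x,y,z,yaw of tool y deg); prints rows in tool units, vertical tool"""
    s,p0,A=tool(); p=p0 if p is None else np.array(p,float); y=yaw_y(A) if y is None else y
    rows=[]
    for w in way:
        t=np.array(w[:3],float); dy=(w[3]-y+180)%360-180
        n=max(1,int(np.ceil(max(np.linalg.norm(t-p)/maxmm,abs(dy)/maxdeg))))
        for i in range(n):
            a=np.radians(y); xt=np.array([0,0,-1.]); yt=np.array([np.cos(a),np.sin(a),0]); zt=np.cross(xt,yt)
            d=(t-p)/(n-i); rd=(w[3]-y+180)%360-180; rd/=(n-i)
            r=[round(d@xt/50,2),round(d@yt/50,2),round(d@zt/50,2),round(-rd/8,2)]
            rows.append(r); p=p+50*(r[0]*xt+r[1]*yt+r[2]*zt); y=y-8*r[3]
        print('->',p.round(1),round(y,1),'rows',len(rows))
    for i in range(0,len(rows),20): print(str(rows[i:i+20]).replace(' ',''))
E
python3 - <<'E'
from h import *
s,p,A=tool(); print(A.round(3),yaw_y(A),np.degrees(s['joints'])[[0,5]])
plan([(275,-561,220,yaw_y(A))])
E
```

```text
[[-0.     0.44  -0.898]
 [ 0.001 -0.898 -0.44 ]
 [-1.    -0.001 -0.   ]] -63.88467131376633 [-69.9347245   -6.05037789]
-> [ 275.1 -561.   220.2] -63.9 rows 1
[[np.float64(-0.12),np.float64(-0.0),np.float64(0.0),np.float64(-0.0)]]
```

```bash
sed -i 's/r=\[round(d@xt\/50,2),round(d@yt\/50,2),round(d@zt\/50,2),round(-rd\/8,2)\]/r=[round(float(v),2) for v in (d@xt\/50,d@yt\/50,d@zt\/50,-rd\/8)]/' h.py
python3 - <<'E'
from h import *
plan([(640,-120,300,20),(540,347,230,110)],45,7.5)
E
```

```text
-> [ 640.1 -119.7  300.2] 20.0 rows 13
-> [540.  346.8 230.2] 110.0 rows 25
[[-0.13,-0.36,-0.8,-0.81],[-0.13,-0.27,-0.84,-0.81],[-0.13,-0.17,-0.86,-0.81],[-0.13,-0.07,-0.88,-0.81],[-0.13,0.02,-0.88,-0.81],[-0.13,0.12,-0.87,-0.8],[-0.13,0.22,-0.85,-0.81],[-0.13,0.32,-0.82,-0.8],[-0.14,0.41,-0.78,-0.81],[-0.13,0.49,-0.73,-0.8],[-0.14,0.57,-0.68,-0.81],[-0.13,0.64,-0.61,-0.8],[-0.14,0.71,-0.53,-0.81],[0.12,0.11,-0.79,-0.94],[0.12,0.21,-0.77,-0.94],[0.12,0.31,-0.73,-0.94],[0.12,0.4,-0.69,-0.94],[0.12,0.49,-0.63,-0.94],[0.11,0.57,-0.56,-0.94],[0.12,0.64,-0.48,-0.93]]
[[0.11,0.69,-0.39,-0.94],[0.12,0.74,-0.29,-0.93],[0.11,0.77,-0.2,-0.94],[0.12,0.78,-0.1,-0.93],[0.11,0.79,0.01,-0.94]]
```

>>> step_arm(
  steps=[
    [-0.13, -0.36, -0.8, -0.81],
    [-0.13, -0.27, -0.84, -0.81],
    [-0.13, -0.17, -0.86, -0.81],
    [-0.13, -0.07, -0.88, -0.81],
    [-0.13, 0.02, -0.88, -0.81],
    [-0.13, 0.12, -0.87, -0.8],
    [-0.13, 0.22, -0.85, -0.81],
    [-0.13, 0.32, -0.82, -0.8],
    [-0.14, 0.41, -0.78, -0.81],
    [-0.13, 0.49, -0.73, -0.8],
    [-0.14, 0.57, -0.68, -0.81],
    [-0.13, 0.64, -0.61, -0.8],
    [-0.14, 0.71, -0.53, -0.81],
  ],
  jaw=0.5,
)

```text
t: 1.78
eef_pos: [640.8, -118.7, 300.6]
tcp_rot: [-1.938, 1.57, 3.128]
ft_force: [0.4, 0.0, -0.7]
opening: 0.503
```

>>> step_arm(
  steps=[
    [0.12, 0.11, -0.79, -0.94],
    [0.12, 0.21, -0.77, -0.94],
    [0.12, 0.31, -0.73, -0.94],
    [0.12, 0.4, -0.69, -0.94],
    [0.12, 0.49, -0.63, -0.94],
    [0.11, 0.57, -0.56, -0.94],
    [0.12, 0.64, -0.48, -0.93],
    [0.11, 0.69, -0.39, -0.94],
    [0.12, 0.74, -0.29, -0.93],
    [0.11, 0.77, -0.2, -0.94],
    [0.12, 0.78, -0.1, -0.93],
    [0.11, 0.79, 0.01, -0.94],
    [0, 0, 0, 0],
  ],
)

```text
t: 3.4
eef_pos: [539.1, 348.6, 229.7]
tcp_rot: [-3.14, 1.569, -2.787]
ft_force: [0.7, -0.9, -0.7]
opening: 0.501
```

```bash
cat >> h.py <<'E'
def wcam():
    s,p,A=tool(); c=camera_info('wrist'); H=np.array(c['hand_eye']); im=read_camera('wrist')
    return im,c['mtx'],p+A@H[:3,3],A@H[:3,:3]
def wray(w,uv,z):
    _,K,e,A=w; d=A@np.linalg.inv(K)@np.array([uv[0],uv[1],1.]); return e+d*(z-e[2])/d[2]
E
python3 - <<'E'
from h import *
import pickle
s,p,A=tool();print(s['t'],p,yaw_y(A),s['opening'],s['joints'])
w=wcam();pickle.dump(w,open('w1.pkl','wb'));cv2.imwrite('pics/w1.png',w[0][:,:,::-1])
cv2.imwrite('pics/top1.png',read_camera('top')[:,:,::-1])
E
```

```text
3.4 [539.05998182 348.57254054 229.66838232] 110.24622155928826 0.5013585639283209 [ 4.71098608e-01  5.02550019e-01  1.49516131e+00  1.69132253e-04
  1.14520311e+00 -1.45313087e+00]
```

View pics/w1.png

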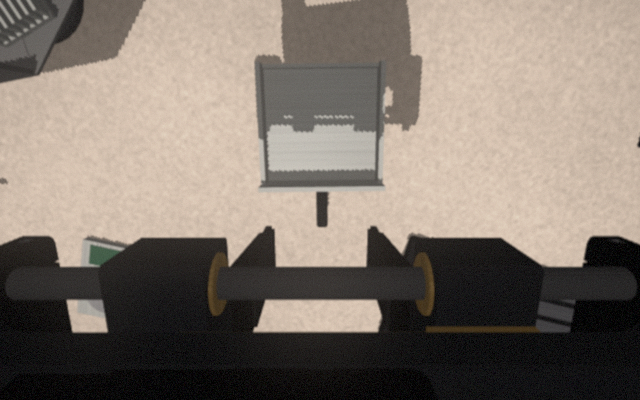

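```bash
python3 - <<'E'
from h import *
import pickle
w=pickle.load(open('w1.pkl','rb'))
im=w[0].astype(int).sum(2)
for r in (195,205,215,222,226): 
    x=np.where(im[r,300:345]<110)[0]; print(r,x.min()+300,x.max()+300)
for uv,z in [((322,196),45),((322,226),45),((322,226),0),((264,186),45),((381,186),45),((261,64),12),((383,63),12)]: print(uv,z,wray(w,uv,z).round(1))
a=wray(w,(260,189),45);b=wray(w,(384,188),45);print(np.degrees(np.arctan2(*(a-b)[1::-1])),(a+b)/2,np.linalg.norm(a-b))
E
```

```text
Traceback (most recent call last):
ValueError: zero-size array to reduction operation minimum which has no identity
```

```bash
python3 - <<'E'
from h import *
import pickle
w=pickle.load(open('w1.pkl','rb'))
im=w[0].astype(int).sum(2)
for r in range(190,230,4): 
    x=np.where(im[r,305:340]<200)[0]+305; print(r,x[[0,-1]] if len(x) else im[r,322])
for uv,z in [((322,193),45),((322,226),45),((322,226),0),((261,64),12),((383,63),12)]: print(uv,z,wray(w,uv,z).round(1))
a=wray(w,(260,189),45);b=wray(w,(384,188),45);print(np.degrees(np.arctan2(*(a-b)[1::-1])),(a+b)/2,np.linalg.norm(a-b))
E
```

```text
190 535
194 [317 326]
198 [318 326]
202 [318 326]
206 [318 326]
210 [318 325]
214 [318 326]
218 [318 326]
222 [318 326]
226 262
(322, 193) 45 [548.9 352.6  45. ]
(322, 226) 45 [582.7 365.   45. ]
(322, 226) 0 [596.1 370.1   0. ]
(261, 64) 12 [448.3 247.6  12. ]
(383, 63) 12 [403.4 366.8  12. ]
-69.3076402343193 [544.46471948 350.9062599   45.        ] 128.65733709933508
```

```bash
python3 - <<'E'
from h import *
plan([(566,358.5,120,110.2),(566,358.5,10,110.2)],20,6)
E
```

```text
-> [565.9 358.6 119.8] 110.2 rows 6
-> [565.9 358.6   9.8] 110.2 rows 12
[[0.37,0.01,0.1,-0.0],[0.37,0.01,0.09,-0.01],[0.37,0.01,0.1,-0.0],[0.37,0.01,0.09,-0.01],[0.36,0.0,0.1,-0.0],[0.37,0.01,0.09,-0.01],[0.37,-0.0,0.0,0.0],[0.37,-0.0,0.0,0.0],[0.36,-0.0,0.0,0.0],[0.37,-0.0,0.0,0.0],[0.36,-0.0,0.0,0.0],[0.37,-0.0,0.0,0.0]]
```

>>> step_arm(
  steps=[
    [0.37, 0.01, 0.1, 0],
    [0.37, 0.01, 0.09, 0],
    [0.37, 0.01, 0.1, 0],
    [0.37, 0.01, 0.09, 0],
    [0.36, 0, 0.1, 0],
    [0.37, 0.01, 0.09, 0],
    [0.37, 0, 0, 0],
    [0.37, 0, 0, 0],
    [0.36, 0, 0, 0],
    [0.37, 0, 0, 0],
    [0.36, 0, 0, 0],
    [0.36, 0, 0, 0],
    [0, 0, 0, 0],
  ],
)

```text
t: 5.12
eef_pos: [565.4, 358.4, 8.9]
tcp_rot: [-2.985, 1.568, -2.636]
ft_force: [0.1, 0.1, -0.3]
opening: 0.499
```

>>> step_arm(
  steps=[
    [0, 0, 0, 0],
    [0, 0, 0, 0],
    [0, 0, 0, 0],
    [0, 0, 0, 0],
    [0, 0, 0, 0],
    [0, 0, 0, 0],
  ],
  jaw=1,
)

```text
t: 5.88
eef_pos: [566.1, 358.8, 10.9]
tcp_rot: [0.012, 1.57, 0.362]
ft_force: [-0.6, -0.4, 3.8]
opening: 0.125
```

>>> step_arm(
  steps=[
    [-0.2, 0, 0, 0],
    [-0.2, 0, 0, 0],
    [-0.2, 0, 0, 0],
    [-0.2, 0, 0, 0],
    [0, 0, 0, 0],
  ],
)

```text
t: 6.5
eef_pos: [566.4, 358.9, 51.7]
tcp_rot: [0.069, 1.569, 0.418]
ft_force: [-0.7, 0.3, -2.4]
opening: 0.126
```

```bash
python3 - <<'E'
from h import *
s,p,A=tool();print(s['t'],p,yaw_y(A),s['opening'],s['joints'],s['ft_force'],s['moment'])
cv2.imwrite('pics/w2.png',read_camera('wrist')[:,:,::-1])
a=read_camera('scene')[:,:,::-1];cv2.imwrite('pics/s2.png',cv2.resize(a[80:240,260:480],None,fx=3.5,fy=3.5))
E
```

```text
6.5 [566.41941747 358.93300801  51.70048013] 110.03698726828752 0.12585367333565528 [ 4.66421569e-01  7.33104728e-01  1.57851133e+00 -1.09340269e-04
  8.28300275e-01 -1.45401220e+00] [-0.72612365  0.30850004 -2.4367982 ] [ 0.14303476 -0.23516099  0.086509  ]
```

View pics/s2.png

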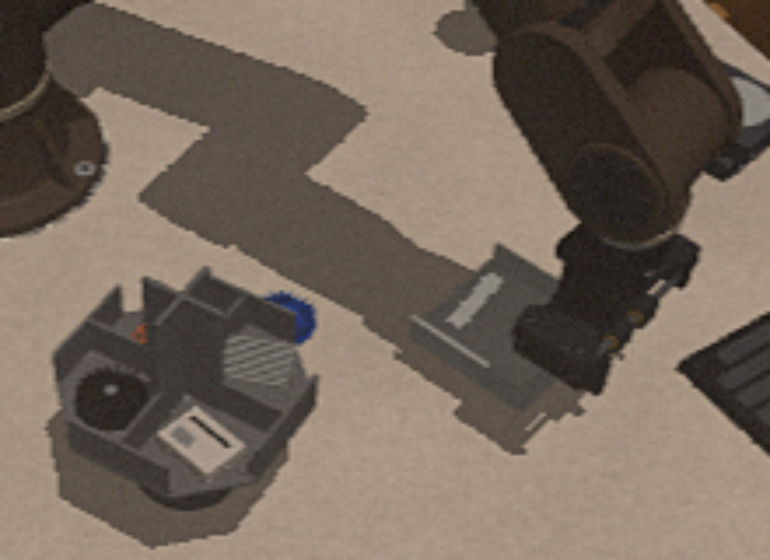

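View pics/w2.png

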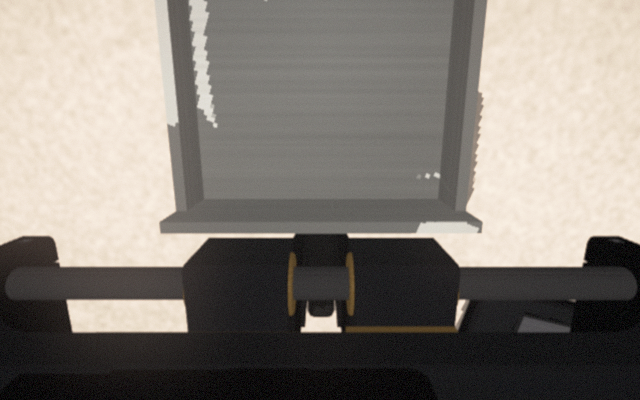

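```bash
python3 - <<'E'
from h import *
c=np.array([464,10.])
def P(r,f,z): a=np.radians(f); return (*(c+r*np.array([np.cos(a),np.sin(a)])),z,f+90)
s,p,A=tool()
plan([P(255,20,52)]+[P(250,f,52) for f in range(6,-100,-12)]+[P(248,-104,52)],36,7)
E
```

```text
-> [703.9  97.1  52.1] 110.0 rows 9
-> [712.8  36.2  52.1] 96.0 rows 12
-> [712.6 -16.   52.1] 84.0 rows 14
-> [701.9 -67.5  52.1] 72.0 rows 16
-> [ 680.5 -115.1   52.1] 60.0 rows 18
-> [ 649.6 -157.1   52.1] 48.0 rows 20
-> [ 611.1 -192.2   52.1] 36.0 rows 22
-> [ 565.8 -218.1   52.1] 24.0 rows 24
-> [ 515.8 -234.6   52.1] 12.0 rows 26
-> [ 463.9 -239.8   52.1] 0.0 rows 28
-> [ 403.8 -230.4   52.1] -14.0 rows 31
[[-0.0,-0.65,0.09,0.0],[-0.0,-0.65,0.09,0.0],[-0.0,-0.65,0.09,0.0],[-0.0,-0.65,0.09,0.0],[-0.01,-0.65,0.09,0.0],[-0.0,-0.65,0.09,0.0],[-0.01,-0.65,0.09,0.0],[-0.0,-0.65,0.08,0.0],[-0.01,-0.66,0.09,0.0],[0.0,-0.4,-0.08,0.58],[0.0,-0.41,-0.05,0.59],[0.0,-0.41,-0.02,0.58],[0.0,-0.52,-0.06,0.75],[0.0,-0.52,0.0,0.75],[0.0,-0.52,-0.05,0.75],[0.0,-0.53,-0.0,0.75],[0.0,-0.52,-0.06,0.75],[0.0,-0.52,0.0,0.75],[0.0,-0.52,-0.06,0.75],[0.0,-0.52,0.0,0.75]]
[[0.0,-0.52,-0.05,0.75],[0.0,-0.52,-0.0,0.75],[0.0,-0.52,-0.06,0.75],[0.0,-0.52,0.0,0.75],[0.0,-0.52,-0.05,0.75],[0.0,-0.53,-0.0,0.75],[0.0,-0.52,-0.06,0.75],[0.0,-0.52,0.0,0.75],[0.0,-0.4,-0.06,0.58],[0.0,-0.4,-0.03,0.59],[0.0,-0.41,0.0,0.58]]
```

>>> step_arm(
  steps=[
    [0, -0.3, 0.04, 0],
    [0, -0.65, 0.09, 0],
    [0, -0.65, 0.09, 0],
    [0, -0.65, 0.09, 0],
    [0, -0.65, 0.09, 0],
    [0, -0.65, 0.09, 0],
    [0, -0.65, 0.09, 0],
    [0, -0.65, 0.08, 0],
    [0, -0.65, 0.09, 0],
    [0, -0.36, 0.05, 0],
  ],
)

```text
t: 7.85
eef_pos: [704.5, 94.8, 50.1]
tcp_rot: [-3.096, 1.57, -2.748]
ft_force: [-0.4, 0.3, -2.0]
opening: 0.121
```

>>> step_arm(
  steps=[
    [0, -0.4, -0.08, 0.58],
    [0, -0.41, -0.05, 0.59],
    [0, -0.41, -0.02, 0.58],
    [0, -0.52, -0.06, 0.75],
    [0, -0.52, 0, 0.75],
    [0, -0.52, -0.05, 0.75],
    [0, -0.53, 0, 0.75],
    [0, -0.52, -0.06, 0.75],
    [0, -0.52, 0, 0.75],
    [0, -0.52, -0.06, 0.75],
    [0, -0.52, 0, 0.75],
  ],
)

```text
t: 9.22
eef_pos: [649.0, -157.8, 50.4]
tcp_rot: [-2.532, 1.57, 3.015]
ft_force: [-0.2, -0.0, -1.1]
opening: 0.121
```

>>> step_arm(
  steps=[
    [0, -0.52, -0.05, 0.75],
    [0, -0.52, 0, 0.75],
    [0, -0.52, -0.06, 0.75],
    [0, -0.52, 0, 0.75],
    [0, -0.52, -0.05, 0.75],
    [0, -0.53, 0, 0.75],
    [0, -0.52, -0.06, 0.75],
    [0, -0.52, 0, 0.75],
    [0, -0.4, -0.06, 0.58],
    [0, -0.4, -0.03, 0.59],
    [0, -0.41, 0, 0.58],
    [0, 0, 0, 0],
  ],
)

```text
t: 10.72
eef_pos: [403.1, -230.2, 50.7]
tcp_rot: [-1.913, 1.57, 2.556]
ft_force: [0.2, 0.6, -1.2]
opening: 0.125
```

```bash
python3 - <<'E'
from h import *
import pickle
s,p,A=tool();print(s['t'],p,yaw_y(A),s['opening'],s['ft_force'],s['moment'])
w=wcam();pickle.dump(w,open('w3.pkl','wb'));cv2.imwrite('pics/w3.png',w[0][:,:,::-1])
cv2.imwrite('pics/s3.png',read_camera('scene')[:,:,::-1])
E
```

```text
10.725 [ 403.11409828 -230.17046087   50.74690328] -13.981290117080787 0.12484013992437876 [ 0.21092993  0.62701417 -1.20936587] [-0.15600044 -0.14163071  0.01283257]
```

View pics/w3.png

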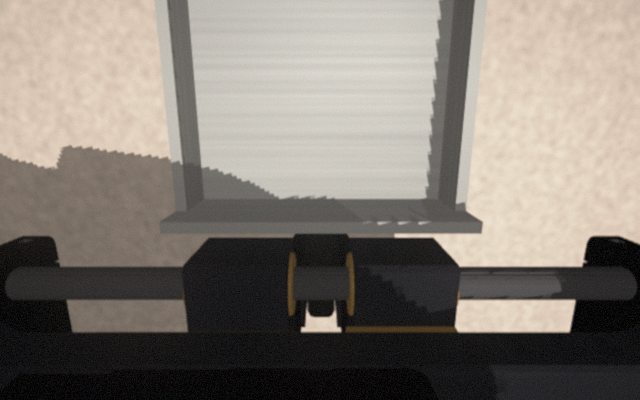

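View pics/s3.png

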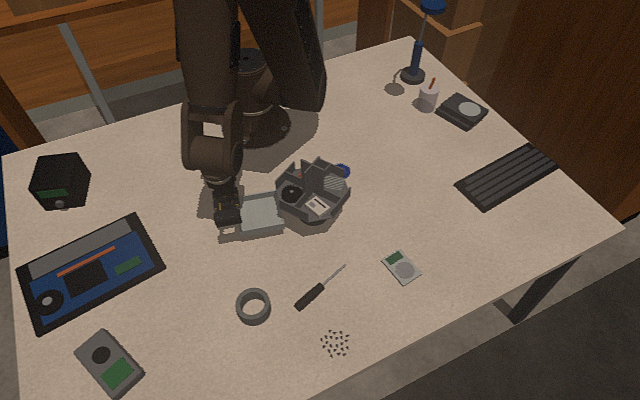

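```bash
python3 - <<'E'
from h import *
plan([(412.2,-197.6,14,-14),(412.2,-197.6,9.5,-14)],10,6)
E
```

```text
-> [ 412.3 -197.7   13.8] -14.0 rows 6
-> [ 412.3 -197.7    9.3] -14.0 rows 7
[[0.12,-0.0,-0.11,0.0],[0.12,-0.0,-0.11,0.0],[0.12,-0.0,-0.12,0.0],[0.13,-0.0,-0.11,0.01],[0.12,-0.01,-0.12,0.0],[0.13,-0.0,-0.11,0.01],[0.09,-0.0,-0.0,-0.0]]
```

>>> step_arm(
  steps=[
    [0.12, 0, -0.11, 0],
    [0.12, 0, -0.11, 0],
    [0.12, 0, -0.12, 0],
    [0.13, 0, -0.11, 0],
    [0.12, 0, -0.12, 0],
    [0.13, 0, -0.11, 0],
    [0.06, 0, 0, 0],
    [0, 0, 0, 0],
  ],
)

```text
t: 11.82
eef_pos: [412.2, -197.3, 10.7]
tcp_rot: [1.022, 1.571, -0.792]
ft_force: [0.1, 0.5, -0.8]
opening: 0.126
```

```bash
python3 - <<'E'
from h import *
import pickle
s,p,A=tool();print(s['t'],p,yaw_y(A),s['opening'],s['ft_force'],s['moment'])
w=wcam();pickle.dump(w,open('w4.pkl','wb'));cv2.imwrite('pics/w4.png',w[0][:,:,::-1])
a=read_camera('scene')[:,:,::-1];cv2.imwrite('pics/s4.png',cv2.resize(a[130:260,190:370],None,fx=4,fy=4,interpolation=2))
E
```

```text
11.825 [ 412.2310061  -197.34044773   10.66588105] -13.949927821434997 0.1256187055901857 [ 0.0602948   0.54242637 -0.84254935] [-0.11976236 -0.02730531 -0.03961699]
```

View pics/w4.png

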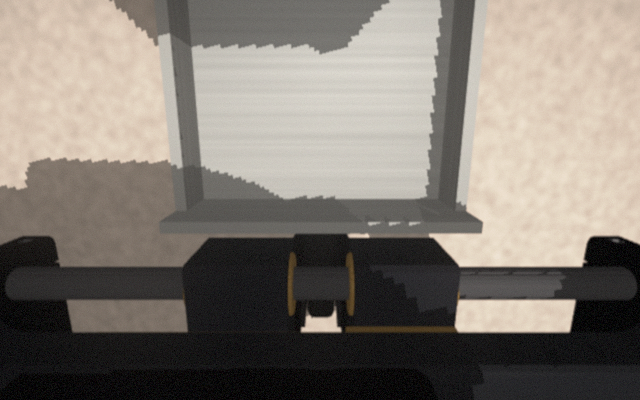

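View pics/s4.png

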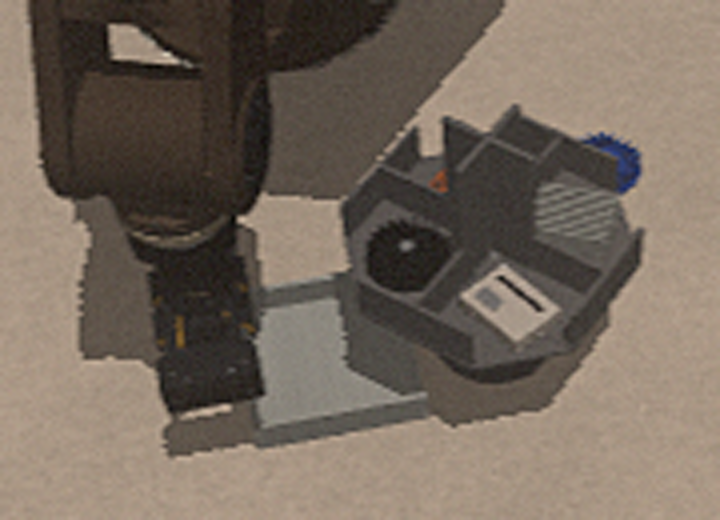

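>>> step_arm(
  steps=[
    [0.03, 0, 0, 0],
    [0, 0, 0, 0],
  ],
)

```text
t: 12.18
eef_pos: [412.2, -197.5, 10.4]
tcp_rot: [1.163, 1.569, -0.652]
ft_force: [-3.9, 2.4, 24.7]
opening: 0.127
```

>>> step_arm(
  steps=[
    [0, 0, 0, 0],
    [0, 0, 0, 0],
    [0, 0, 0, 0],
    [0, 0, 0, 0],
  ],
  jaw=0.5,
)

```text
t: 12.68
eef_pos: [412.1, -197.4, 9.0]
tcp_rot: [-1.648, 1.571, 2.82]
ft_force: [-0.8, 0.6, 0.4]
opening: 0.472
```

>>> step_arm(
  steps=[
    [-0.2, 0, 0, 0],
    [-0.4, 0, 0, 0],
    [-0.6, 0, 0, 0],
    [-0.8, 0, 0, 0],
    [-0.8, 0, 0, 0],
    [-0.8, 0, 0, 0],
    [-0.8, 0, 0, 0],
    [-0.8, 0, 0, 0],
    [-0.4, 0, 0, 0],
    [0, 0, 0, 0],
  ],
)

```text
t: 13.92
eef_pos: [412.2, -197.4, 290.6]
tcp_rot: [1.203, 1.568, -0.611]
ft_force: [0.0, -0.5, -0.2]
opening: 0.499
```

```bash
python3 - <<'E'
from h import *
import pickle
s,p,A=tool();print(s['t'],p,yaw_y(A),s['opening'],s['ft_force'])
w=wcam();pickle.dump(w,open('w5.pkl','wb'));cv2.imwrite('pics/w5.png',w[0][:,:,::-1])
E
```

```text
13.925 [ 412.21779457 -197.37339174  290.60021212] -13.959306707728055 0.4989790977888824 [ 0.01742171 -0.47513156 -0.16821533]
```

View pics/w5.png

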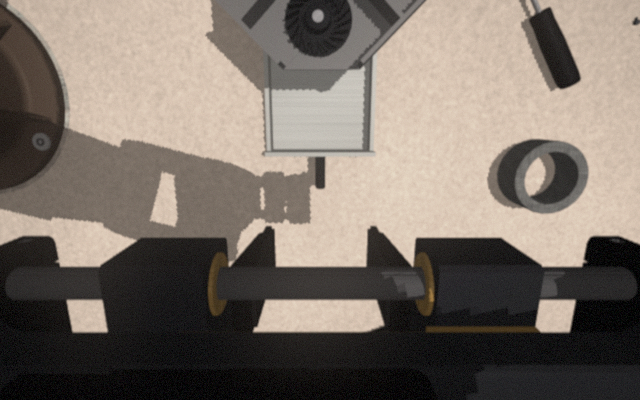

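```bash
python3 - <<'E'
from h import *
import pickle
w=pickle.load(open('w5.pkl','rb'))
cv2.imwrite('pics/w5c.png',cv2.resize(w[0][0:200,200:440,::-1],None,fx=3,fy=3,interpolation=2))
print(wray(w,(320.5,68),108),wray(w,(320,152),45),wray(w,(320,187),45))
plan([(476,58.5,300,-14),(476,58.5,170,-14)],40,6)
E
```

```text
[438.78659401 -91.62206512 108.        ] [ 417.61110134 -174.94450701   45.        ] [ 407.3533973 -216.0093006   45.       ]
-> [475.9  58.4 299.8] -14.0 rows 7
-> [475.9  58.4 169.8] -14.0 rows 11
[[-0.03,0.0,-0.75,0.0],[-0.03,0.0,-0.75,0.0],[-0.03,0.0,-0.75,0.0],[-0.03,0.0,-0.76,0.0],[-0.03,0.0,-0.75,0.0],[-0.03,0.01,-0.76,0.0],[-0.03,0.0,-0.75,0.0],[0.65,0.0,-0.0,0.0],[0.65,0.0,-0.0,0.0],[0.65,0.0,-0.0,0.0],[0.65,0.0,-0.0,0.0]]
```

View pics/w5c.png

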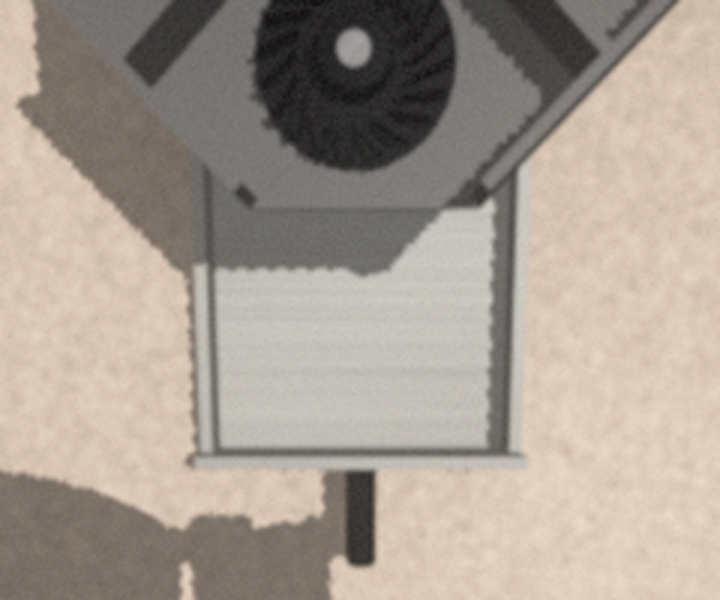

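>>> step_arm(
  steps=[
    [-0.03, 0, -0.5, 0],
    [-0.03, 0, -0.7, 0],
    [-0.03, 0, -0.7, 0],
    [-0.03, 0, -0.6, 0],
    [-0.03, 0, -0.4, 0],
    [0, 0, 0, 0],
  ],
  jaw=1,
)

```text
t: 14.72
eef_pos: [446.8, -55.7, 295.6]
tcp_rot: [-1.569, 1.569, 2.902]
ft_force: [-0.0, -0.5, 0.4]
opening: 0.006
```

```bash
python3 - <<'E'
from h import *
import pickle
s,p,A=tool();print(s['t'],p,yaw_y(A),s['opening'],s['ft_force'])
w=wcam();pickle.dump(w,open('w6.pkl','wb'));cv2.imwrite('pics/w6.png',w[0][:,:,::-1])
E
```

```text
14.725 [446.83968038 -55.73635086 295.59121692] -13.851179898888178 0.006187556728628813 [-0.01104976 -0.48778563  0.37900255]
```

View pics/w6.png

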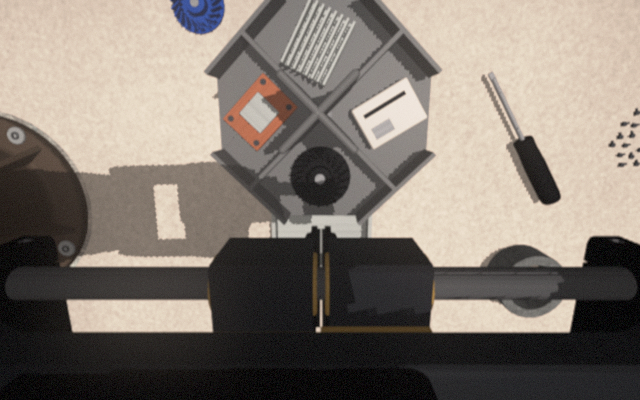

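```bash
python3 - <<'E'
from h import *
import pickle
w=pickle.load(open('w6.pkl','rb'))
cv2.imwrite('pics/w6c.png',cv2.resize(w[0][0:220,200:440,::-1],None,fx=2.7,fy=2.7,interpolation=2))
print(wray(w,(321.5,110),225))
plan([(476,58.5,296,-14),(476,58.5,172,-14)],40,6)
E
```

```text
[463.50826869  11.0580601  225.        ]
-> [475.8  58.5 296.2] -14.0 rows 3
-> [475.8  58.5 172.2] -14.0 rows 7
[[-0.0,0.01,-0.79,0.0],[-0.0,0.0,-0.79,0.01],[-0.01,0.0,-0.79,0.0],[0.62,0.0,-0.0,0.0],[0.62,0.0,-0.0,0.0],[0.62,0.0,-0.0,0.0],[0.62,0.0,-0.0,0.0]]
```

View pics/w6c.png

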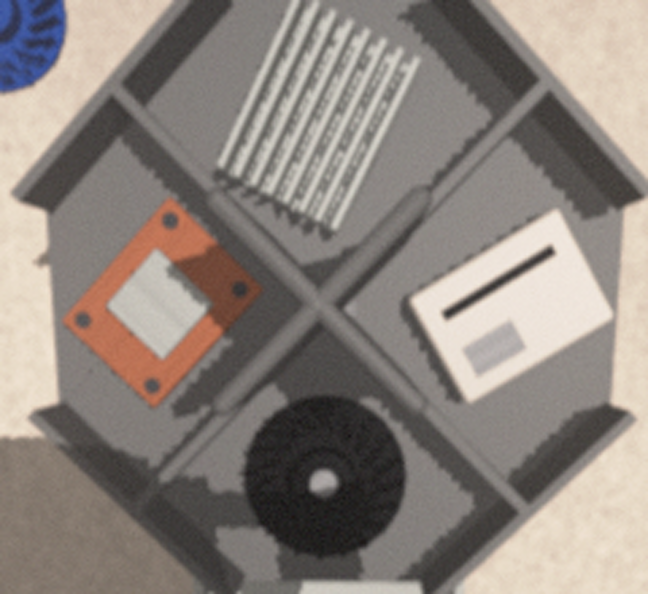

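>>> step_arm(
  steps=[
    [0, 0, -0.5, 0],
    [0, 0, -0.7, 0],
    [0, 0, -0.7, 0],
    [0, 0, -0.47, 0],
    [0.3, 0, 0, 0],
    [0.62, 0, 0, 0],
    [0.62, 0, 0, 0],
    [0.62, 0, 0, 0],
    [0.3, 0, 0, 0],
    [0, 0, 0, 0],
  ],
)

```text
t: 16.02
eef_pos: [475.1, 57.5, 172.4]
tcp_rot: [-1.286, 1.568, -3.102]
ft_force: [-0.6, 0.4, 0.0]
opening: 0.002
```

```bash
python3 - <<'E'
from h import *
s,p,A=tool();print(s['t'],p,yaw_y(A),s['opening'],s['ft_force'])
u=np.array([.242,.970]);print((p[:2]-[463.7,10.5])@u,(p[:2]-[463.7,10.5])@[u[1],-u[0]])
E
```

```text
16.025 [475.1275921   57.4853485  172.39811704] -14.02175089401038 0.0024982814799637504 [-0.63629795  0.39672872  0.01256438]
48.341265331698054 -0.28569000138031253
```

>>> step_arm(
  steps=[
    [0, 0, 0.1, 0],
    [0, 0, 0.1, 0],
    [0, 0, 0.1, 0],
    [0, 0, 0.1, 0],
    [0, 0, 0.1, 0],
    [0, 0, 0.1, 0],
    [0, 0, 0.1, 0],
    [0, 0, 0.1, 0],
    [0, 0, 0.1, 0],
    [0, 0, 0.1, 0],
  ],
)

```text
t: 17.27
eef_pos: [463.6, 9.7, 173.5]
tcp_rot: [-2.686, 1.571, 1.782]
ft_force: [0.7, 4.2, -1.6]
opening: 0.007
```

```bash
python3 - <<'E'
from h import *
a=read_camera('scene')[:,:,::-1];cv2.imwrite('pics/s7.png',cv2.resize(a[130:260,190:370],None,fx=4,fy=4,interpolation=2))
E
```

```text
(no output)
```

View pics/s7.png

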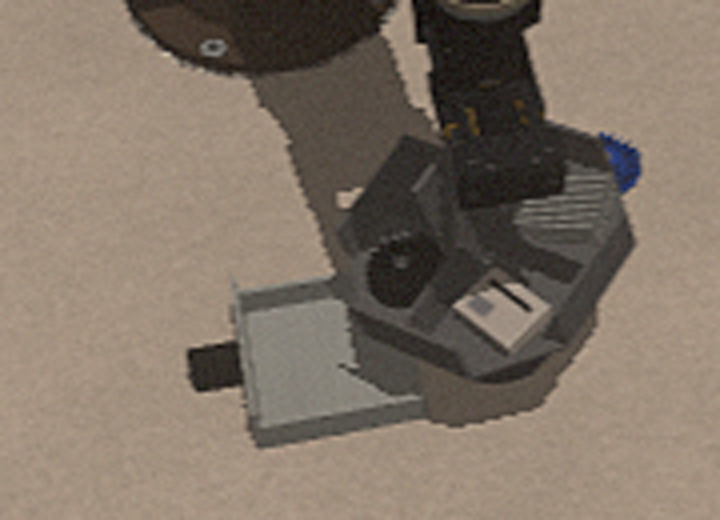

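Force is 4 N, the tray is tilting and the wheel hasn't moved yet. I'll keep pushing.

>>> step_arm(
  steps=[
    [0, 0, 0.1, 0],
    [0, 0, 0.1, 0],
    [0, 0, 0.1, 0],
    [0, 0, 0.1, 0],
    [0, 0, 0.1, 0],
    [0, 0, 0, 0],
  ],
)

```text
t: 18.08
eef_pos: [457.7, -14.5, 173.8]
tcp_rot: [2.281, 1.57, 0.467]
ft_force: [2.2, 5.7, 2.3]
opening: 0.005
```

```bash
python3 - <<'E'
from h import *
a=read_camera('scene')[:,:,::-1];cv2.imwrite('pics/s8.png',cv2.resize(a[130:260,190:370],None,fx=4,fy=4,interpolation=2))
E
```

```text
(no output)
```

View pics/s8.png

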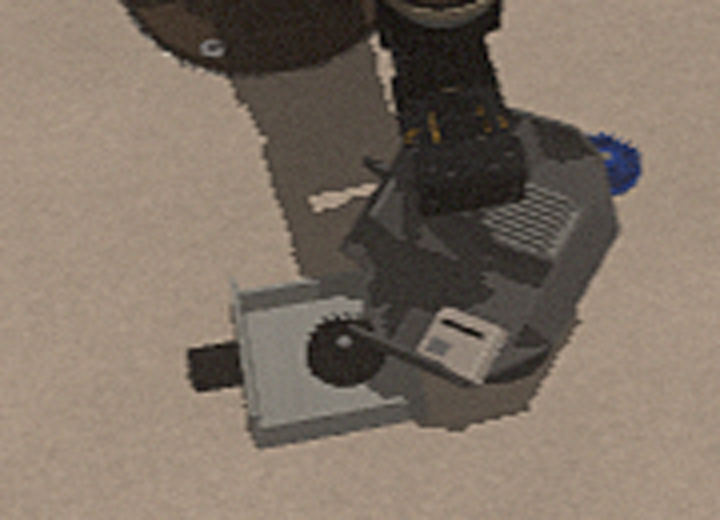

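>>> step_arm(
  steps=[
    [0, 0, 0.1, 0],
    [0, 0, 0, 0],
    [0, 0, 0, 0],
  ],
)

```text
t: 18.5
eef_pos: [456.7, -19.2, 173.9]
tcp_rot: [2.076, 1.57, 0.262]
ft_force: [1.2, 5.4, 2.5]
opening: 0.006
```

```bash
python3 - <<'E'
from h import *
a=read_camera('scene')[:,:,::-1];cv2.imwrite('pics/s9.png',cv2.resize(a[130:260,190:370],None,fx=4,fy=4,interpolation=2))
E
```

```text
(no output)
```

View pics/s9.png

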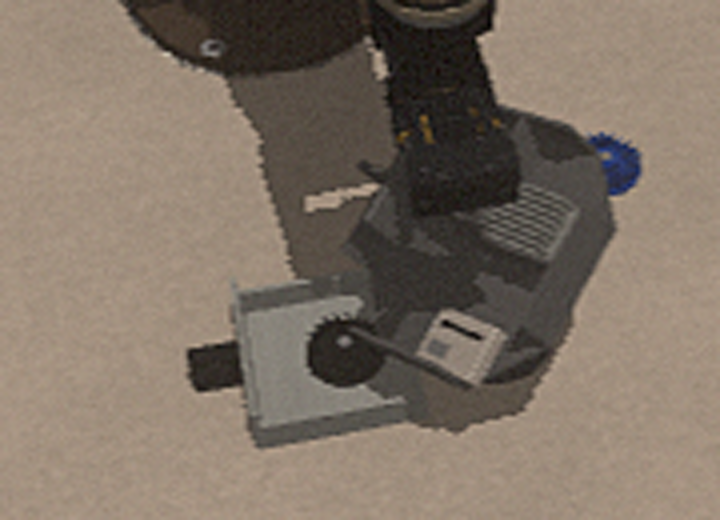

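```bash
python3 - <<'E'
from h import *
for z in(10,20,30): print(ray('scene',(276.2,217.7),z)[:2])
a=np.radians(-104);x=np.array([np.cos(a),np.sin(a)]);c=np.array([412.1,-197.4])-87*x;print(c)
q=(ray('scene',(276.2,215.3),20)[:2]-c);print(q@x,q@[-x[1],x[0]])
E
```

```text
[ 435.4075988  -102.65170316]
[ 442.4356279  -104.69983041]
[ 449.463657   -106.74795765]
[ 433.14720492 -112.98427181]
-11.698793005908577 -1.985576318940615
```

>>> step_arm(
  steps=[
    [0, 0, -0.1, 0],
    [0, 0, -0.1, 0],
    [0, 0, -0.12, 0],
    [0, 0, -0.12, 0],
    [0, 0, -0.12, 0],
    [0, 0, -0.12, 0],
    [0, 0, -0.12, 0],
    [0, 0, -0.12, 0],
    [0, 0, -0.12, 0],
    [0, 0, -0.12, 0],
    [0, 0, -0.12, 0],
    [0, 0, -0.12, 0],
    [0, 0, -0.12, 0],
    [0, 0, -0.12, 0],
    [0, 0, 0, 0],
  ],
)

```text
t: 20.42
eef_pos: [476.3, 60.6, 173.6]
tcp_rot: [0.135, 1.571, -1.679]
ft_force: [0.1, -0.0, -0.5]
opening: 0.003
```

>>> step_arm(
  steps=[
    [-0.3, 0, 0, 0],
    [-0.6, 0, 0, 0],
    [-0.8, 0, 0, 0],
    [-0.8, 0, 0, 0],
    [-0.8, 0, 0, 0],
    [-0.3, 0, 0, 0],
    [0, 0, 0.4, 0],
    [0, 0, 0.6, 0],
    [0, 0, 0.6, 0],
    [0, 0, 0.6, 0],
    [0, 0, 0.3, 0],
    [0, 0, 0, 0],
  ],
)

```text
t: 21.92
eef_pos: [445.9, -61.4, 353.2]
tcp_rot: [-1.623, 1.57, 2.844]
ft_force: [0.2, 0.0, 0.0]
opening: 0.002
```

```bash
python3 - <<'E'
from h import *
import pickle
s,p,A=tool();print(s['t'],p,s['ft_force'])
w=wcam();pickle.dump(w,open('w10.pkl','wb'));cv2.imwrite('pics/w10.png',w[0][:,:,::-1])
a=read_camera('scene')[:,:,::-1];cv2.imwrite('pics/s10.png',cv2.resize(a[130:260,190:370],None,fx=4,fy=4,interpolation=2))
E
```

```text
21.925 [445.92676967 -61.40572621 353.19260423] [0.15524976 0.011305   0.00933162]
```

View pics/s10.png

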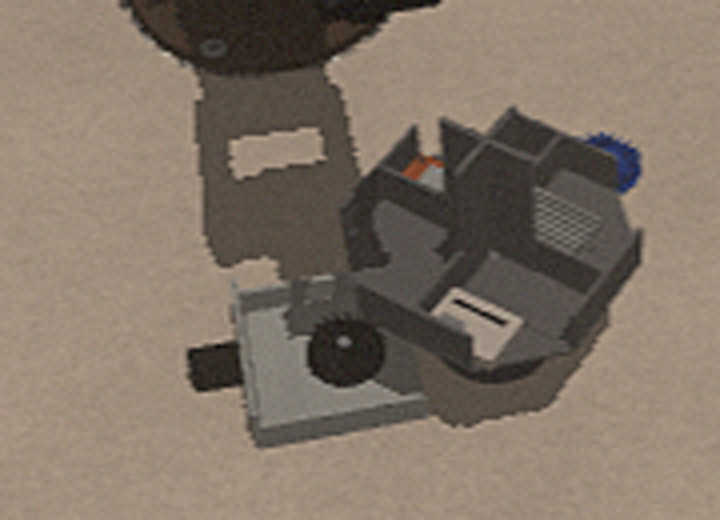

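View pics/w10.png

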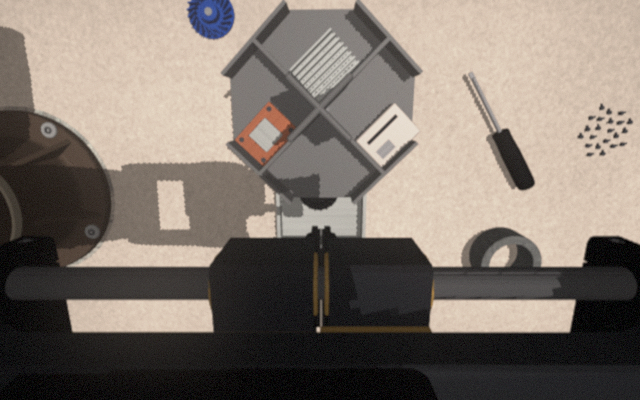

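```bash
python3 - <<'E'
from h import *
import pickle
w=pickle.load(open('w10.pkl','rb'))
a=np.radians(-14);x=np.array([np.cos(a),np.sin(a)]);y=np.array([-x[1],x[0]])
for n,uv,z in(('mod',(387,134),122),('cold',(264,133),119),('hs',(324,62),128)):
    d=wray(w,uv,z)[:2]-[463.8,10.3];print(n,d@x,d@y)
s,p,A=tool();print(np.abs(s['qvel']).max())
cv2.imwrite('pics/t11.png',read_camera('top')[:,:,::-1])
E
```

```text
mod 74.82432981654235 -28.962576919935476
cold -64.73105267945135 -27.763155989996687
hs 3.4588879285681577 46.6999443902655
0.010295307574009765
```

>>> step_arm(
  steps=[
    [0, 0, 0, 0],
    [0, 0, 0, 0],
    [0, 0, 0, 0],
    [0, 0, 0, 0],
  ],
)

```text
t: 22.58
eef_pos: [446.1, -60.9, 353.6]
tcp_rot: [0.953, 1.571, -0.861]
ft_force: [-0.7, -0.8, -0.8]
opening: 0.003
```

View pics/t11.png

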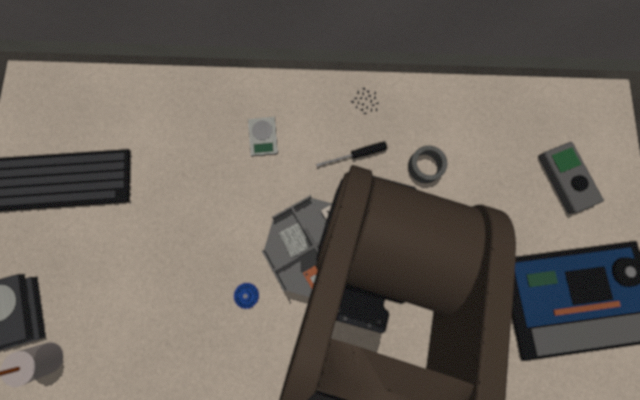

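```bash
python3 -c "
from cell import *
print(job_done())"
```

```text
the job is handed in; nothing more can be done
None
```

I carried the catch pan by its fin round the far side of the organiser and stood it under the −y corner. I then pushed the handle from its +y pocket until the blower wheel slid into the pan, and let the tray swing back slowly. The job was handed in at about 22.6 s of the 67 s; no verdict was reported.

**Wheel and pan:** The last pictures show the wheel lying flat in the pan, about 12 mm from its centre. The pan is flat on the bench with its lip about 63 mm from the pivot axis.

**Tray:** It looks level in the last pictures. The other three parts are still in it, at these positions in the tray frame:

| Part | x (mm) | y (mm) |
|---|---|---|
| module | 75 | -29 |
| cold plate | -65 | -28 |
| heat sink | 3 | 47 |

**Bystanders:** The screwdriver and tape roll are at the same pixels in the top view as at the start. I did not measure the bare drive separately; the arm worked well away from where I took it to be.

**Robot:** The gripper was clear of everything at z ≈ 353 mm. No check failed. Two early pan readings, from the top and wrist views, differed by about 2 to 3 mm, and I used the wrist one.

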